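# Hand a hanging piston tray over from drain stand to assembly stand

### The arm

A 6-joint arm with a two-finger parallel gripper is mounted at the origin on a cart in front of the work surface, level with it; the furniture and walls round the work are solid. World frame = base frame: x ahead of the robot, y to its left, z up, the work surface at z = 0. Lengths are in mm, angles in degrees, forces in N, time in s.
With the tool pointing down it reaches from about 300 to 850 mm from the base axis. Payload 4.2 kg.
Tool frame: the origin (TCP) lies between the finger pads; the fingertips stand 22 mm ahead of it and the grasp point (between the pads) lies 3 mm ahead of it (env.finger_overhang is the distance from the TCP to the fingertips, in mm); z points along the fingers, y is the line along which they close (so a half turn about z gives the same grasp; the last joint's range is limited). The gripper opens to 91 mm and grips with 3 to 60 N. Pads are 32 mm wide; open, the fingers measure 118 mm over their backs; the gripper's body (76 mm by 178 mm) begins 60 mm behind the grasp point.
Start: joints at [67.494, 18.312, 89.639, -0, 72.044, -1.146], TCP at [209.432, 535.518, 235.976] pointing down, gripper open.
Joint ranges: [-177.97, 177.97], [-48.28, 115.42], [12.27, 149.76], [-77.06, 257.06], [2.81, 150.46], [-146.56, 146.56]. Speed limits (degrees/s): [147.25, 147.25, 180, 180, 180, 180].

### API

Orientations are given as [roll, pitch, yaw] about the fixed x, y, z axes, in that order (R = Rz(yaw) Ry(pitch) Rx(roll)).
In Python, from workcell import state, cams, ticket, look_for, outline_of, env gives the robot as it stands.
- The arm moves only by the tool servo_tool, never from a script. Its argument "steps" is a list of rows, each a list of 3 entries, a list of its own where there are three numbers: the closure in counts, from 0 (fully open) to 255 (shut), then the shift along the tool's x, y, z in mm, then the turn, a rotation vector about the tool's x, y, z in rad. A call has exactly 10 rows; each row shifts and turns the commanded pose from where the row before left it, along the tool's axes as they then stand; what a row does not reach is not made up. A row lasts 1/10 s, in which the tool goes at most 50 mm and 8.59 degrees, less where a joint would pass 70% of its speed; a pose out of reach is approached as far as the arm can. A call with a gripper value outside its range is refused whole. The fingers move at their own pace and stop on an object; "squeeze" is the grip in N (left out, the last holds). Time passes only in rows, so rows that do not move let the fingers close, or fill a call up. It gives the time, the measured TCP pose, the force, the opening and the grip force at its end, in the units of the state.
- state(): the state, without advancing time (a new reading comes with each control period).
- cams.grab_frame(name): name is "side" or "top" or "wrist"; returns a dict with "color" (400x640x3 uint8, red, green, blue), "z_map" (400x640 float32, mm along the optical axis (not along the pixel's ray), 0 where there is no reading), "fovy" (degrees; the focal length in pixels is half the picture's height over the tangent of half this angle, whatever the lens; pixels are square), "cx", "cy" (the principal point, pixels), "eye" and "rotation" of the camera in the world; the wrist camera has in their place "tool_from_camera" (4x4, takes a point from camera to tool coordinates, whose origin is the TCP and whose axes are the flange's). Camera axes: x right, y up, looking along -z (the intrinsics and any distortion apply to the point x, -y, -z); pixel columns grow to the right and rows downward; lengths in mm; the calibration is good to about 2 mm. A picture is of the moment at which its call begins: read the wrist's pose just before it.
- ticket.job_done(): hands the job in; it is judged then, once.
Trained networks look in a picture, given as the dict that the camera call returned (one of the last four; its "shot" number tells which), for a name from the list of things; names that differ only in an ending like _2 or _b are one class to them, and where a whole thing is asked for, a point or a joint stands for the part that bears it (a point fixed in the world has none). Each returns a list of dicts, best first, with "confidence" (0 to 1); they miss things now and then, are a little off and sometimes report something else, mostly with a low value. They report only what shows in the picture. A call takes as long as a camera call. They do not tell look-alikes from the thing itself.
- look_for(picture, thing): "at" ([column, row] in pixels, amid what is visible of it).
- outline_of(picture, thing): "pixels" (400x640 bool, what is visible of it) and "at" ([column, row] in pixels, amid what is visible of it).
The state is a dict: "time_s": time; "qpos": joint angles; "qvel": joint speeds; "effort": joint torques, N m; "ee_pos": TCP position; "ee_rot": TCP orientation; "force": force on the tool from outside, world axes, zero at the start; "torque": the same for the moment, N m; "gripper_width": finger opening in mm; "gripper_force": force on a finger pad.
Only numpy, scipy, OpenCV 4.12 (cv2) and the standard library are available. Lean on these libraries where they do the work, as an engineer would, in place of code of your own. Each camera call takes 0.05 s, during which the arm holds its last target. There are 200 camera calls.

### The job

The hanger with the washed piston in its tray hangs on the blue drain stand. Hang it first on the yellow change-over stand, let go and take it by one end of its bar instead of the middle, then hang it centred on the green assembly stand and let go. Keep it level so that the piston stays standing in the tray, never set it down on the table, lower it gently into the saddles without forcing it against the stands, and leave everything else alone.

Things in the scene. Friction and masses are not known exactly. Their poses are not given: they have to be found in the camera images.
- hanger: Parts hanger, 0.2 kg: flat aluminium bar above a square tray (84 x 84 mm, rim 18 mm high), joined by a 7 mm wire 82 mm either side of the bar's middle. Origin: centre of the tray's underside (55 mm above the table when hung); z up, y along the bar. Bar 172 mm long, 12 mm thick (x), 20 mm high, underside 180 mm above the origin. The piston in the tray weighs about 0.12 kg more.
- hanger_bar (a point): Centre of the hanger's bar, 190 mm above the tray's underside; axes as the hanger's. Grip the bar across its thickness from above wherever no saddle covers it: at its middle, or 60 mm to either side. Held 60 mm off its middle it is out of balance (up to 0.25 N m): grip it firmly, 60 N or more.
- piston: White piston with a black foot ring, about 0.12 kg, 65 mm diameter, 103 mm high, standing loose in the hanger's tray, its stem up. Origin: centre of its underside; z up.
- drain_stand: Blue stand, fixed; origin on the table top straight below the middle of the hung bar; x to its rear (front faces roughly the robot), y along the bar. Base 150 mm wide, 10 mm high, x -45 to 115 mm; post and cross bar at x 78 to 96 mm, at most 235 mm high. Two saddles, each 24 mm wide, centred 62 mm to either side of the middle, so the ends of the bar are covered and only its middle is free. The hanger hangs here at the start.
- drain_stand_seat (a point): Middle of the blue drain stand's seat line, 235 mm above the table, where the bar's underside rests; axes as the stand. Each saddle is a 6 mm flat arm from the cross bar to x -18 mm with a front and a rear lip, 20 mm above the seat, leaning apart (gap 18 mm at the seat, 28 mm at the top): raise the bar 25 to 55 mm to pass in or out (higher, piston or wires could catch an arm).
- change_stand: Yellow stand, fixed; origin on the table top straight below the middle of the hung bar; x to its rear (front faces roughly the robot), y along the bar. Base 150 mm wide, 10 mm high, x -45 to 115 mm; post and cross bar at x 78 to 96 mm, at most 235 mm high. Two narrow saddles, each 10 mm wide, 33 mm to either side of the middle, so both the middle and the ends of the bar are free.
- change_stand_seat (a point): Middle of the yellow change-over stand's seat line, 235 mm above the table, where the bar's underside rests; axes as the stand. Each saddle is a 6 mm flat arm from the cross bar to x -18 mm with a front and a rear lip, 20 mm above the seat, leaning apart (gap 18 mm at the seat, 28 mm at the top): raise the bar 25 to 55 mm to pass in or out (higher, piston or wires could catch an arm).
- assembly_stand: Green stand, fixed; origin on the table top straight below the middle of the hung bar; x to its rear (front faces roughly the robot), y along the bar. Base 150 mm wide, 10 mm high, x -45 to 115 mm; post and cross bar at x 78 to 96 mm, at most 235 mm high. A single saddle 64 mm wide in the middle, so the middle of the bar is covered and only its ends are free.
- assembly_stand_seat (a point): Middle of the green assembly stand's seat line, 235 mm above the table, where the bar's underside rests; axes as the stand. Each saddle is a 6 mm flat arm from the cross bar to x -18 mm with a front and a rear lip, 20 mm above the seat, leaning apart (gap 18 mm at the seat, 28 mm at the top): raise the bar 25 to 55 mm to pass in or out (higher, piston or wires could catch an arm).
- grease_tin: Grease tin, 70 mm diameter, 28 mm high; origin under its centre. Bystander.
- tape_roll: Blue tape roll lying flat, 92 mm diameter, 19 mm high; origin under its centre. Bystander.
- disc_0: White disc with a hole, lying flat, 62 mm diameter, 12 mm high; origin under its centre. Bystander.
- thread_lock: Small red bottle, 36 mm diameter, 104 mm high; origin under its centre. Bystander.
- spare_piston: Another white piston, 65 mm diameter, 103 mm high, standing on the table; origin under its centre. Bystander.
- spring_unit: Piston with a spring round it, 65 mm diameter, 147 mm high, standing on the table; origin under its centre. Bystander.
- screwdriver: Screwdriver with an orange handle, 190 mm long, 25 mm thick; origin under its centre. Bystander.
There are look-alikes about, which are no part of the job. What is shaped like the piston but pink is not meant.

How it is judged (in metres and radians):
On the way:
1. the hanger hangs in both saddles of the yellow change-over stand, level, and the fingers have let go of it (x of hanger in the frame of change_stand_seat between -0.01 and 0.01 m and y of hanger in the frame of change_stand_seat between -0.016 and 0.016 m and z of hanger in the frame of change_stand_seat between -0.185 and -0.174 m and angle between the y axis of hanger and the y axis of change_stand_seat, either way round below 0.15 rad and angle between hanger's own z axis and vertical below 0.1 rad and contact force between the fingers and hanger below 0.2 N and contact force between hanger and change_stand above 0.5 N and linear speed of hanger below 0.03 m/s), for 0.2 s.
At the end, for the whole second after the job is handed in: The hanger hangs in the saddle of the green assembly stand, its bar on the seat and centred within 16 mm along the bar, along the saddle within 0.15 rad, level within 0.1 rad, at rest and released; the piston stands upright in its tray (within 20 mm of the tray's centre, tilt below 0.15 rad) (x of hanger in the frame of assembly_stand_seat between -0.01 and 0.01 m and y of hanger in the frame of assembly_stand_seat between -0.016 and 0.016 m and z of hanger in the frame of assembly_stand_seat between -0.185 and -0.174 m and angle between the y axis of hanger and the y axis of assembly_stand_seat, either way round below 0.15 rad and angle between hanger's own z axis and vertical below 0.1 rad and contact force between the fingers and hanger below 0.2 N and contact force between hanger and assembly_stand above 0.5 N and linear speed of hanger below 0.03 m/s and horizontal distance between piston and hanger below 0.02 m and angle between piston's own z axis and vertical below 0.15 rad and z of piston in the frame of hanger between -0.002 and 0.015 m); the robot touches nothing.
It fails at once if the hanger is set down or dropped below its hanging height: its tray's underside comes within 30 mm of the table top (height (world z) of hanger below 0.03 m).
It fails at once if the hanger tilts more than 0.3 rad (angle between hanger's own z axis and vertical above 0.3 rad).
It fails at once if the piston comes out of the tray or falls over (distance between piston and hanger above 0.04 m or angle between piston's own z axis and vertical above 0.5 rad).
It fails at once if the hanger is forced against a stand with more than 60 N (contact force between hanger and drain_stand above 60 N or contact force between hanger and change_stand above 60 N or contact force between hanger and assembly_stand above 60 N).
It fails at once if a bystander is moved more than 30 mm (distance of any of grease_tin, tape_roll, disc_0, thread_lock, spare_piston, spring_unit, screwdriver from where it was at the start of the episode above 0.03 m).
It also fails if it takes over 72 s, if anything falls off the work surface, if the arm or the gripper's body presses on something with over 40 N, if the wrist force passes 120 N, or if a joint passes its speed limit or range.

## Working session

There is one attempt and no reset: what is moved stays moved. The work goes in short steps, Python scripts to look and compute and a tool call to move; the robot and the scene stay as the last step left them, time stands still between calls to the robot, and variables do not carry over. Pictures are saved under pics/ and viewed, at most 10 in all, crops included, and the job is handed in when it is done.

Besides the shell and the picture viewer there is one more tool, called after "Call:" by a JSON object that holds its "api" and its "payload", one argument or row to a line. servo_tool: Moves the arm, as the interface text tells. Its arguments: {"type":"object","properties":{"steps":{"type":"array","items":{"type":"array"}},"squeeze":{"type":"number"}},"required":["steps"]}

```bash
ls; mkdir -p pics
cat > h.py <<'E'
import numpy as np, cv2
from scipy.spatial.transform import Rotation as R
from workcell import state, cams, ticket, look_for, outline_of, env
def tool(s):
    T=np.eye(4);T[:3,:3]=R.from_euler('xyz',s['ee_rot'],degrees=True).as_matrix();T[:3,3]=s['ee_pos'];return T
def grab(n):
    s=state();f=cams.grab_frame(n)
    if n=='wrist': T=tool(s)@np.array(f['tool_from_camera'])
    else:
        T=np.eye(4);T[:3,:3]=np.array(f['rotation']).reshape(3,3);T[:3,3]=f['eye']
    f['T']=T;return f
def cloud(f):
    z=f['z_map'];h,w=z.shape;F=h/2/np.tan(np.radians(f['fovy'])/2)
    u,v=np.meshgrid(np.arange(w),np.arange(h))
    P=np.stack([(u-f['cx'])/F*z,-(v-f['cy'])/F*z,-z],-1)
    P=P@f['T'][:3,:3].T+f['T'][:3,3];P[z<=0]=np.nan;return P
def save(f,name): cv2.imwrite('pics/'+name,cv2.cvtColor(f['color'],cv2.COLOR_RGB2BGR))
E
python3 - <<'E'
from h import *
print(state()); 
for n in ['side','top']:
    f=grab(n);save(f,n+'0.png');P=cloud(f);np.save(n+'0.npy',P)
    print(n,{k:f[k] for k in f if k not in('color','z_map')})
    for t in ['hanger','hanger_bar','piston','drain_stand','change_stand','assembly_stand','spring_unit','thread_lock','spare_piston','grease_tin']:
        for o in outline_of(f,t)[:2]:
            Q=P[o['pixels']];Q=Q[~np.isnan(Q[:,0])]
            print(t,round(o['confidence'],2),np.round(o['at']),np.round(np.median(Q,0)) if len(Q) else None,np.round(np.percentile(Q,[2,98],axis=0)).tolist() if len(Q) else None)
E
```

```text
pics
{'time_s': 0.0, 'qpos': array([ 6.74926923e+01,  1.83511944e+01,  8.97080034e+01,  2.78585584e-04,
        7.20447702e+01, -1.14403966e+00]), 'qvel': array([ 0.02320422, -0.08168191, -0.03016003, -0.06856898, -0.11454816,
        0.08411143]), 'effort': array([-7.91080583e-05, -4.12479651e+01, -2.31975335e+01,  7.26001686e-02,
        4.55787464e-02, -1.64054909e-04]), 'ee_pos': array([209.25517959, 535.04999113, 235.11391728]), 'ee_rot': array([-1.79896058e+02, -2.34062573e-03,  1.58636644e+02]), 'force': array([ 0.16738325,  0.43393047, -0.73794083]), 'torque': array([-0.04419244, -0.0253304 , -0.01859462]), 'gripper_force': 0.0, 'gripper_width': 91.38835532072994}Traceback (most recent call last):
  File "<stdin>", line 4, in <module>
  File "h.py", line 10, in grab
    T=np.eye(4);T[:3,:3]=np.array(f['rotation']).reshape(3,3);T[:3,3]=f['eye']
                         ~~~~~~~~~~~~~~~~~~~~~~~~~~~~~~~^^^^^
ValueError: cannot reshape array of size 3 into shape (3,3)
```

```bash
sed -i "s/np.array(f\['rotation'\]).reshape(3,3)/R.from_euler('xyz',f['rotation'],degrees=True).as_matrix()/" h.py
python3 - <<'E'
from h import *
for n in ['side','top']:
    f=grab(n);save(f,n+'0.png');P=cloud(f);np.save(n+'0.npy',P)
    print(n,{k:f[k] for k in f if k not in('color','z_map','T')})
    for t in ['hanger','hanger_bar','piston','drain_stand','change_stand','assembly_stand','spring_unit','thread_lock','spare_piston','grease_tin']:
        for o in outline_of(f,t)[:2]:
            Q=P[o['pixels']];Q=Q[~np.isnan(Q[:,0])]
            print(t,round(o['confidence'],2),np.round(o['at']),np.round(np.median(Q,0)) if len(Q) else None,np.round(np.percentile(Q,[2,98],axis=0)).tolist() if len(Q) else None)
E
```

```text
side {'fovy': 43.782547848756586, 'cx': 322.08871409713754, 'cy': 201.92694655031067, 'eye': array([  491.55169263, -1202.21463709,   841.66591227]), 'rotation': array([59.93929267,  0.47022595, -2.23705929]), 'shot': 2}
hanger 0.66 [319. 220.] [525. -27.  74.] [[486.0, -77.0, 8.0], [571.0, 255.0, 257.0]]
hanger 0.45 [248. 318.] [ 344. -320.   21.] [[332.0, -421.0, 5.0], [360.0, -260.0, 27.0]]
hanger_bar 0.68 [319. 219.] [527. -28.  73.] [[489.0, -77.0, 55.0], [569.0, 88.0, 257.0]]
piston 0.93 [323. 217.] [531.  -7. 108.] [[506.0, -75.0, 64.0], [555.0, 27.0, 175.0]]
piston 0.61 [340. 268.] [ 577. -174.   39.] [[553.0, -187.0, 1.0], [608.0, -105.0, 88.0]]
drain_stand 0.9 [337. 238.] [581. -22.  20.] [[490.0, -73.0, 5.0], [637.0, 71.0, 248.0]]
drain_stand 0.5 [320. 217.] [525. -29.  91.] [[489.0, -77.0, 15.0], [572.0, 98.0, 257.0]]
change_stand 0.19 [338. 235.] [579. -22.  20.] [[488.0, -73.0, 4.0], [644.0, 246.0, 247.0]]
assembly_stand 0.94 [340. 191.] [605. 257.  13.] [[524.0, 195.0, 4.0], [674.0, 483.0, 250.0]]
assembly_stand 0.35 [323. 215.] [532.  -6. 106.] [[504.0, -74.0, 62.0], 
[... 1084 characters left out ...]
.  65.] [[296.0, 297.0, 1.0], [351.0, 345.0, 101.0]]
drain_stand 0.68 [309. 188.] [596.   7.  85.] [[488.0, -64.0, 4.0], [641.0, 81.0, 253.0]]
change_stand 0.7 [417. 190.] [ 593. -312.   11.] [[509.0, -390.0, 3.0], [665.0, -237.0, 239.0]]
assembly_stand 0.57 [373. 145.] [ 728. -190.   62.] [[710.0, -219.0, 2.0], [757.0, -165.0, 103.0]]
assembly_stand 0.55 [224. 191.] [587. 264.  13.] [[521.0, 203.0, 4.0], [661.0, 345.0, 253.0]]
spring_unit 0.95 [233. 145.] [734. 246. 127.] [[714.0, 223.0, 2.0], [771.0, 279.0, 144.0]]
spare_piston 0.3 [310. 205.] [529.  11. 103.] [[490.0, -66.0, 9.0], [573.0, 88.0, 259.0]]
grease_tin 0.7 [273. 258.] [394. 124.  27.] [[363.0, 93.0, 18.0], [425.0, 155.0, 33.0]]
```

View pics/side0.png

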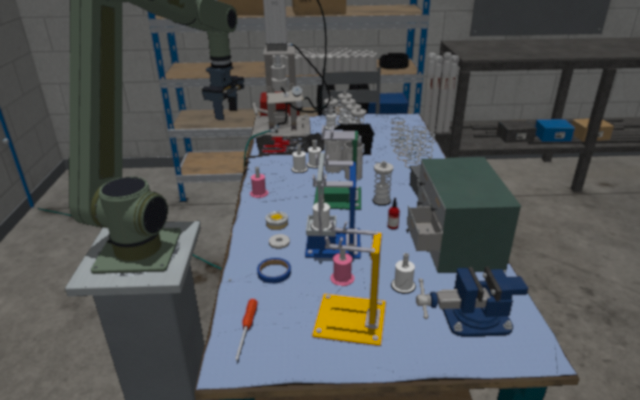

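View pics/top0.png

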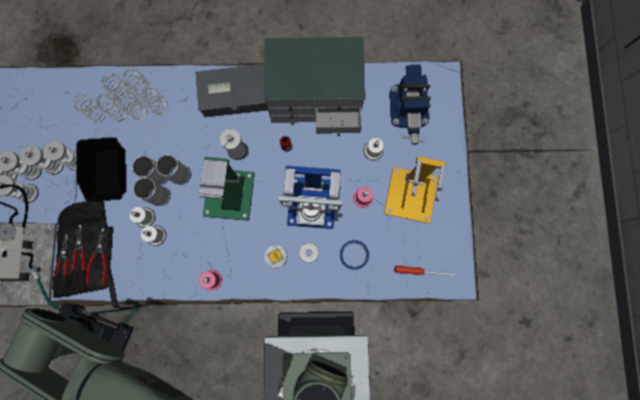

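The side view shows blue stand with hanger at (337,225), yellow at (355,300), green at (345,190), pink look-alike at (342,268). The top view shows yellow at (417,190), blue at (310,200), green at (228,190), and the pink piston at (364,196) between blue and yellow.

```bash
cat >> h.py <<'E'
def rect(Q):
    c,(a,b),t=cv2.minAreaRect(Q[:,:2].astype(np.float32)); return np.round(c,1),np.round((a,b),1),round(t,1)
E
python3 - <<'E'
from h import *
P=np.load('top0.npy').reshape(-1,3);S=np.load('side0.npy').reshape(-1,3)
for n,x,y in [('drain',530,10),('yellow',590,-312),('green',590,265)]:
    for nm,C in(('top',P),('side',S)):
        m=(abs(C[:,0]-x-20)<120)&(abs(C[:,1]-y)<115)
        b=C[m&(C[:,2]>6)&(C[:,2]<18)]; h=C[m&(C[:,2]>222)&(C[:,2]<275)]
        print(n,nm,'base',len(b),rect(b),'high',len(h),rect(h))
        if nm=='top':
            for r in sorted(h.round().tolist())[::max(1,len(h)//45)]: print([int(q) for q in r],end=' ')
            print()
E
```

```text
drain top base 931 (array([549.9,   9.1]), array([239.6, 227. ]), 0.2) high 1231 (array([569.8,   7.1]), array([171.6, 114.5]), 84.8)
[507, -55, 256] [514, -48, 248] [519, -48, 235] [521, -53, 255] [522, 75, 257] [524, -26, 257] [526, -66, 258] [527, 3, 258] [529, -74, 254] [529, 76, 235] [530, 48, 256] [532, -34, 257] [533, 22, 256] [534, 70, 254] [536, 6, 253] [537, 83, 251] [539, 64, 254] [542, 78, 251] [548, 70, 247] [551, 80, 250] [557, -62, 239] [561, 70, 238] [565, 79, 233] [570, -60, 239] [574, 76, 231] [578, 68, 235] [583, -66, 232] [587, -60, 237] [591, -52, 236] [595, 79, 235] [599, 63, 232] [604, 60, 234] [607, -69, 236] [608, -3, 234] [610, 5, 227] [611, 13, 237] [612, 76, 234] [614, -3, 236] [615, 54, 233] [617, -14, 234] [618, 24, 233] [620, -31, 232] [621, 46, 233] [623, 13, 234] [626, 5, 230] [629, 40, 232] 
drain side base 881 (array([537.3,   7.3]), array([154.6, 215.1]), 86.4) high 799 (array([569.5,   5.6]), array([176.8, 113.3]), 84.8)
yellow top base 1778 (array([ 609.3, -311.5]), array([230.7, 237.4]), 89.4) high 478 (array([ 591.5, -313.5]), array([ 80.2, 115
[... 1289 characters left out ...]
 233] [572, 247, 238] [573, 280, 246] [574, 300, 231] [576, 288, 247] [578, 290, 252] [581, 301, 250] [586, 288, 237] [588, 271, 239] [591, 248, 236] [593, 290, 232] [596, 282, 228] [598, 292, 235] [601, 270, 233] [603, 281, 235] [606, 262, 236] [609, 243, 234] [611, 251, 236] [612, 303, 233] [615, 292, 234] [618, 279, 233] [621, 242, 229] [623, 262, 235] [626, 244, 231] [628, 270, 236] [631, 241, 235] [633, 262, 237] [635, 293, 233] [638, 258, 231] [640, 274, 235] [643, 257, 234] [645, 268, 237] [648, 255, 233] [650, 257, 237] [652, 297, 232] [655, 250, 230] 
green side base 704 (array([614. , 267.6]), array([224.5, 179.3]), 4.2) high 374 (array([599.7, 274. ]), array([ 76.9, 112.6]), 83.5)
```

```bash
cat >> h.py <<'E'
def plan(p,yaw,n=10,ramp=2):
    """rows (mm, rad) bringing the tool, pointing down, to p and yaw in n rows with ramps"""
    s=state();T=tool(s);R0=T[:3,:3];p0=np.array(s['ee_pos'])
    R1=R.from_euler('xyz',[180,0,yaw],degrees=True).as_matrix()
    w=R.from_matrix(R0.T@R1).as_rotvec()
    v=np.minimum(np.minimum(np.arange(1,n+1),np.arange(n,0,-1))/(ramp+1),1);v/=v.sum()
    for k in v:
        d=R0.T@((np.array(p)-p0)*k)
        print([np.round(d,1).tolist(),np.round(w*k,3).tolist()],end=', ')
        R0=R0@R.from_rotvec(w*k).as_matrix()
    print()
E
python3 - <<'E'
from h import *
f=grab('wrist');print(np.round(f['tool_from_camera'],3),f['fovy'],f['cx'],f['cy'])
plan([450,12,400],84.8,20)
E
```

```text
[[-1.00000e-03  9.58000e-01  2.86000e-01  8.08790e+01]
 [ 1.00000e+00  1.00000e-03  0.00000e+00  2.70000e-02]
 [-0.00000e+00  2.86000e-01 -9.58000e-01 -1.48786e+02]
 [ 0.00000e+00  0.00000e+00  0.00000e+00  1.00000e+00]] 58.00114355077992 319.74959522829937 195.88671220457394
[[-7.7, -7.4, -3.0], [0.0, -0.0, 0.024]], [[-15.7, -14.4, -6.1], [0.0, -0.0, 0.048]], [[-24.6, -20.5, -9.1], [0.0, -0.0, 0.072]], [[-26.0, -18.7, -9.1], [0.0, -0.0, 0.072]], [[-27.2, -16.8, -9.1], [0.0, -0.0, 0.072]], [[-28.4, -14.8, -9.1], [0.0, -0.0, 0.072]], [[-29.4, -12.7, -9.1], [0.0, -0.0, 0.072]], [[-30.2, -10.6, -9.1], [0.0, -0.0, 0.072]], [[-30.9, -8.4, -9.1], [0.0, -0.0, 0.072]], [[-31.4, -6.2, -9.1], [0.0, -0.0, 0.072]], [[-31.8, -3.9, -9.1], [0.0, -0.0, 0.072]], [[-32.0, -1.6, -9.1], [0.0, -0.0, 0.072]], [[-32.0, 0.7, -9.1], [0.0, -0.0, 0.072]], [[-31.9, 2.9, -9.1], [0.0, -0.0, 0.072]], [[-31.6, 5.2, -9.1], [0.0, -0.0, 0.072]], [[-31.1, 7.5, -9.1], [0.0, -0.0, 0.072]], [[-30.5, 9.7, -9.1], [0.0, -0.0, 0.072]], [[-29.7, 11.8, -9.1], [0.0, -0.0, 0.072]], [[-19.2, 9.3, -6.1], [0.0, -0.0, 0.048]], [[-9.4, 5.1, -3.0], [0.0, -0.0, 0.024]],
```

Run:
```python
from h import *
plan([530,10,390],84.8,20,1)
```

```text
[[-12.9, -9.8, -4.1], [0.0, -0.0, 0.034]], [[-26.4, -18.7, -8.1], [0.0, -0.0, 0.068]], [[-27.6, -16.9, -8.1], [0.0, -0.0, 0.068]], [[-28.7, -15.0, -8.1], [0.0, -0.0, 0.068]], [[-29.7, -13.0, -8.1], [0.0, -0.0, 0.068]], [[-30.5, -11.0, -8.1], [0.0, -0.0, 0.068]], [[-31.2, -8.9, -8.1], [0.0, -0.0, 0.068]], [[-31.7, -6.7, -8.1], [0.0, -0.0, 0.068]], [[-32.1, -4.6, -8.1], [0.0, -0.0, 0.068]], [[-32.3, -2.4, -8.1], [0.0, -0.0, 0.068]], [[-32.4, -0.2, -8.1], [0.0, -0.0, 0.068]], [[-32.3, 2.0, -8.1], [0.0, -0.0, 0.068]], [[-32.1, 4.2, -8.1], [0.0, -0.0, 0.068]], [[-31.8, 6.4, -8.1], [0.0, -0.0, 0.068]], [[-31.3, 8.5, -8.1], [0.0, -0.0, 0.068]], [[-30.6, 10.6, -8.1], [0.0, -0.0, 0.068]], [[-29.8, 12.6, -8.1], [0.0, -0.0, 0.068]], [[-28.9, 14.6, -8.1], [0.0, -0.0, 0.068]], [[-27.8, 16.6, -8.1], [0.0, -0.0, 0.068]], [[-13.3, 9.2, -4.1], [0.0, -0.0, 0.034]],
```

Call:
{"api": "servo_tool", "payload": {
  "steps": [
    [0,[-13,-10,-10],[0,0,0.034]],
    [0,[-26,-19,-15],[0,0,0.068]],
    [0,[-28,-17,-15],[0,0,0.068]],
    [0,[-29,-15,-15],[0,0,0.068]],
    [0,[-30,-13,-15],[0,0,0.068]],
    [0,[-30,-11,-10],[0,0,0.068]],
    [0,[-31,-9,-10],[0,0,0.068]],
    [0,[-32,-7,-10],[0,0,0.068]],
    [0,[-32,-5,-10],[0,0,0.068]],
    [0,[-32,-2,-10],[0,0,0.068]]
  ]
}}

```text
time_s: 2.2
ee_pos: [369.3, 269.5, 357.3]
ee_rot: [179.9, 0.0, 121.4]
force: [1.0, 0.2, -0.3]
gripper_width: 91.0
gripper_force: 0.0
```

Call:
{"api": "servo_tool", "payload": {
  "steps": [
    [0,[-32,0,-10],[0,0,0.068]],
    [0,[-32,2,-10],[0,0,0.068]],
    [0,[-32,4,-5],[0,0,0.068]],
    [0,[-32,6,-5],[0,0,0.068]],
    [0,[-31,9,-5],[0,0,0.068]],
    [0,[-31,11,0],[0,0,0.068]],
    [0,[-30,13,0],[0,0,0.068]],
    [0,[-29,15,0],[0,0,0.068]],
    [0,[-28,17,0],[0,0,0.068]],
    [0,[-13,9,0],[0,0,0.034]]
  ]
}}

```text
time_s: 3.2
ee_pos: [530.1, 6.5, 391.3]
ee_rot: [180.0, 0.0, 84.3]
force: [-0.8, 0.8, 0.3]
gripper_width: 91.1
gripper_force: 0.0
```

```bash
cat >> h.py <<'E'
def high(P,x,y,lo=222,hi=275,r=130):
    C=P.reshape(-1,3);return C[(abs(C[:,0]-x)<r)&(abs(C[:,1]-y)<115)&(C[:,2]>lo)&(C[:,2]<hi)]
E
python3 - <<'E'
from h import *
f=grab('wrist');s=state();print(s['ee_pos'],s['ee_rot']);save(f,'w1.png');P=cloud(f);np.save('w1.npy',P)
h=high(P,545,10);print(len(h),rect(h))
h=high(P,545,10,248);print(len(h),rect(h))
u=np.array([-.0906,.9959]);x=np.array([.9959,.0906*-1])
q=(h[:,:2]-[531,10]); a=q@x;b=q@u
for lo in range(-95,95,10):
    m=(b>lo)&(b<lo+10);
    if m.any():print(lo,np.round(np.percentile(a[m],[0,5,50,95,100]),1),np.round(np.median(h[m,2]),1),m.sum())
for o in outline_of(f,'hanger_bar')[:2]:
    Q=P[o['pixels']];Q=Q[Q[:,2]>245];print(o['confidence'],o['at'],rect(Q),np.median(Q,0))
E
```

```text
[530.86318836   5.66022021 390.95214048] [1.79956367e+02 1.07191245e-01 8.42421547e+01]
11607 (array([570.8,   7.3]), array([170.8, 114.3]), 84.9)
3874 (array([531.8,  10.8]), array([170.8,  36.5]), 84.6)
-85 [-4.4 -4.3  1.   6.3  6.3] 254.7 106
-75 [-16.5 -13.8   2.8  17.8  18.7] 254.5 228
-65 [-17.2 -16.2   1.1  17.6  18.6] 254.4 298
-55 [-17.1 -16.1  -1.3  16.7  18.6] 254.4 285
-45 [-4.7 -4.6  0.5  6.4  6.5] 254.6 160
-35 [-4.6 -4.5  1.4  6.4  6.5] 254.7 155
-25 [-4.5 -4.4  1.   6.5  6.5] 254.9 162
-15 [-4.3 -4.2  0.8  6.5  6.6] 254.7 164
-5 [-5.  -4.9  0.8  6.6  6.6] 254.7 181
5 [-4.9 -4.8  0.9  6.6  6.6] 254.7 184
15 [-4.7 -4.6  1.   6.6  6.7] 254.7 187
25 [-4.6 -4.5  1.1  6.7  6.7] 254.8 189
35 [-4.5 -4.3  1.1  6.7  6.7] 254.7 194
45 [-16.7 -12.7   2.8  17.6  18.5] 254.5 309
55 [-17.4 -15.8   0.6  18.2  19.2] 254.5 441
65 [-17.2 -16.2  -0.1  16.7  19.1] 254.5 402
75 [-16.9  -4.6   0.7   6.1   6.8] 254.5 224
85 [-4.5 -4.3 -3.  -1.6 -1.5] 254.6 5
0.9 [320.6, 161.9] (array([526. ,  11.5]), array([170.7,  23.4]), 84.6) [532.85983503  21.98857978 254.69681261]
```

View pics/w1.png

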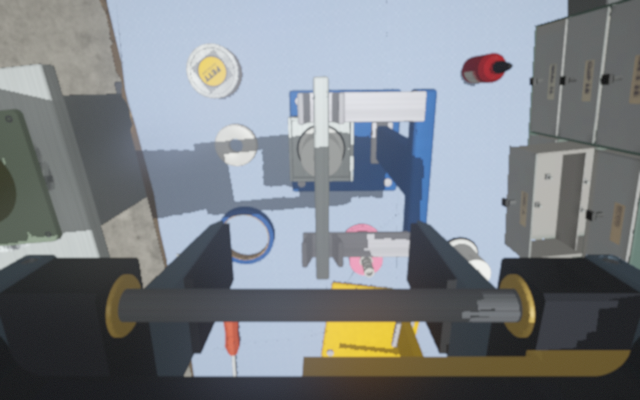

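The bar runs from pixel (321,78) to (321,277) between the open fingers, with its middle free. It is centred at about (532, 10.5) mm and its top is at 254.7 mm.

Call:
{"api": "servo_tool", "payload": {
  "steps": [
    [60,[2,0,8],[0,0,-0.007]],
    [60,[3,0.5,16],[0,0,0]],
    [60,[0,0,24],[0,0,0]],
    [60,[0,0,24],[0,0,0]],
    [60,[0,0,24],[0,0,0]],
    [60,[0,0,20],[0,0,0]],
    [60,[0,0,14],[0,0,0]],
    [60,[0,0,9],[0,0,0]],
    [60,[0,0,4],[0,0,0]],
    [60,[0,0,0],[0,0,0]]
  ],
  "squeeze": 30
}}

```text
time_s: 4.3
ee_pos: [530.4, 14.9, 247.9]
ee_rot: [-180.0, -0.0, 85.1]
force: [-0.1, -1.3, 0.3]
gripper_width: 70.0
gripper_force: 0.0
```

Call:
{"api": "servo_tool", "payload": {
  "steps": [
    [120,[0,0,0],[0,0,0]],
    [160,[0,0,0],[0,0,0]],
    [190,[0,0,0],[0,0,0]],
    [210,[0,0,0],[0,0,0]],
    [225,[0,0,0],[0,0,0]],
    [240,[0,0,0],[0,0,0]],
    [255,[0,0,0],[0,0,0]],
    [255,[0,0,0],[0,0,0]],
    [255,[0,0,0],[0,0,0]],
    [255,[0,0,0],[0,0,0]]
  ],
  "squeeze": 40
}}

```text
time_s: 5.3
ee_pos: [531.0, 14.1, 248.0]
ee_rot: [180.0, -0.0, 85.0]
force: [1.7, 0.2, -0.4]
gripper_width: 11.9
gripper_force: 40.0
```

Call:
{"api": "servo_tool", "payload": {
  "steps": [
    [255,[0,0,0],[0,0,0]],
    [255,[0,0,0],[0,0,0]],
    [255,[0,0,-2],[0,0,0]],
    [255,[0,0,-4],[0,0,0]],
    [255,[0,0,-6],[0,0,0]],
    [255,[0,0,-8],[0,0,0]],
    [255,[0,0,-8],[0,0,0]],
    [255,[0,0,-6],[0,0,0]],
    [255,[0,0,-4],[0,0,0]],
    [255,[0,0,-2],[0,0,0]]
  ],
  "squeeze": 60
}}

```text
time_s: 6.3
ee_pos: [530.8, 14.2, 288.5]
ee_rot: [180.0, -0.0, 85.0]
force: [0.2, 0.3, -3.8]
gripper_width: 11.6
gripper_force: 60.0
```

Call:
{"api": "servo_tool", "payload": {
  "steps": [
    [255,[0,-2,0],[0,0,0]],
    [255,[0,-5,0],[0,0,0]],
    [255,[0,-8,0],[0,0,0]],
    [255,[0,-11,0],[0,0,0]],
    [255,[0,-14,0],[0,0,0]],
    [255,[0,-14,0],[0,0,0]],
    [255,[0,-14,0],[0,0,0]],
    [255,[0,-11,0],[0,0,0]],
    [255,[0,-7,0],[0,0,0]],
    [255,[0,-4,0],[0,0,0]]
  ]
}}

```text
time_s: 7.3
ee_pos: [440.4, 22.1, 288.2]
ee_rot: [180.0, -0.0, 85.0]
force: [-0.3, 0.1, -3.2]
gripper_width: 11.6
gripper_force: 60.0
```

Run:
```python
from h import *
plan([461,-281,288.5],77.1,20,4)
```

```text
[[-3.8, 0.6, -0.0], [0.0, -0.0, 0.002]], [[-7.5, 1.2, -0.0], [0.0, -0.0, 0.003]], [[-11.2, 1.8, -0.0], [0.0, -0.0, 0.005]], [[-15.0, 2.5, -0.0], [0.0, -0.0, 0.007]], [[-18.7, 3.3, -0.0], [0.0, -0.0, 0.009]], [[-18.7, 3.4, -0.0], [0.0, -0.0, 0.009]], [[-18.6, 3.6, -0.0], [0.0, -0.0, 0.009]], [[-18.6, 3.7, -0.0], [0.0, -0.0, 0.009]], [[-18.6, 3.9, -0.0], [0.0, -0.0, 0.009]], [[-18.5, 4.1, -0.0], [0.0, -0.0, 0.009]], [[-18.5, 4.2, -0.0], [0.0, -0.0, 0.009]], [[-18.5, 4.4, -0.0], [0.0, -0.0, 0.009]], [[-18.4, 4.5, -0.0], [0.0, -0.0, 0.009]], [[-18.4, 4.7, -0.0], [0.0, -0.0, 0.009]], [[-18.4, 4.9, -0.0], [0.0, -0.0, 0.009]], [[-18.3, 5.0, -0.0], [0.0, -0.0, 0.009]], [[-14.6, 4.1, -0.0], [0.0, -0.0, 0.007]], [[-10.9, 3.2, -0.0], [0.0, -0.0, 0.005]], [[-7.3, 2.2, -0.0], [0.0, -0.0, 0.003]], [[-3.6, 1.1, -0.0], [0.0, -0.0, 0.002]],
```

Call:
{"api": "servo_tool", "payload": {
  "steps": [
    [255,[-4,0.5,0],[0,0,0.002]],
    [255,[-8,1,0],[0,0,0.003]],
    [255,[-11,2,0],[0,0,0.005]],
    [255,[-15,2.5,0],[0,0,0.007]],
    [255,[-19,3,0],[0,0,0.009]],
    [255,[-19,3.5,0],[0,0,0.009]],
    [255,[-19,3.5,0],[0,0,0.009]],
    [255,[-18,4,0],[0,0,0.009]],
    [255,[-18,4,0],[0,0,0.009]],
    [255,[-18,4,0],[0,0,0.009]]
  ]
}}

```text
time_s: 8.3
ee_pos: [451.6, -131.3, 287.7]
ee_rot: [-180.0, 0.0, 80.9]
force: [-0.4, 0.8, -3.4]
gripper_width: 11.8
gripper_force: 60.0
```

Call:
{"api": "servo_tool", "payload": {
  "steps": [
    [255,[-18.5,4,0],[0,0,0.009]],
    [255,[-18.5,4.5,0],[0,0,0.009]],
    [255,[-18.5,4.5,0],[0,0,0.009]],
    [255,[-18.5,4.5,0],[0,0,0.009]],
    [255,[-18.5,5,0],[0,0,0.009]],
    [255,[-18.5,5,0],[0,0,0.009]],
    [255,[-15,4,0],[0,0,0.007]],
    [255,[-11,3,0],[0,0,0.005]],
    [255,[-7,2,0],[0,0,0.003]],
    [255,[-3.5,1,0],[0,0,0.002]]
  ]
}}

```text
time_s: 9.3
ee_pos: [460.3, -281.8, 287.8]
ee_rot: [-180.0, -0.0, 76.8]
force: [-0.5, 1.0, -3.2]
gripper_width: 11.5
gripper_force: 60.0
```

Run:
```python
from h import *
f=grab('wrist');s=state();print(s['ee_pos'],s['ee_rot']);save(f,'w2.png');P=cloud(f);np.save('w2.npy',P)
u=np.array([.2233,.9748]);x=np.array([.9748,-.2233])
h=high(P,592,-314,222,265,72);q=h[:,:2]-[553,-306];h=h[(q@x>-28)];print(len(h),rect(h))
b=high(P,461,-284,280,300);print('bar',len(b),rect(b),np.median(b[:,2]))
f=grab('top');h=high(cloud(f),592,-314,222,265,70);q=h[:,:2]-[553,-306];h=h[(q@x>-28)];print('top',len(h),rect(h))
b=high(cloud(f),461,-284,285,300);print('bar',len(b),rect(b),np.median(b[:,2]))
```

```text
[ 460.40635302 -281.96053954  287.77471798] [-1.79994991e+02  8.06714820e-03  7.68479746e+01]
8894 (array([ 592.5, -313.3]), array([ 77.7, 114.1]), 78.2)
bar 7600 (array([ 464.6, -261.7]), array([122.8,  33.7]), 86.9) 294.58837022548937
top 381 (array([ 592.8, -314.3]), array([ 79.2, 115.6]), 78.3)
bar 135 (array([ 459.6, -285.8]), array([172.8,  13.6]), 77.4) 294.26266117932073
```

View pics/w2.png

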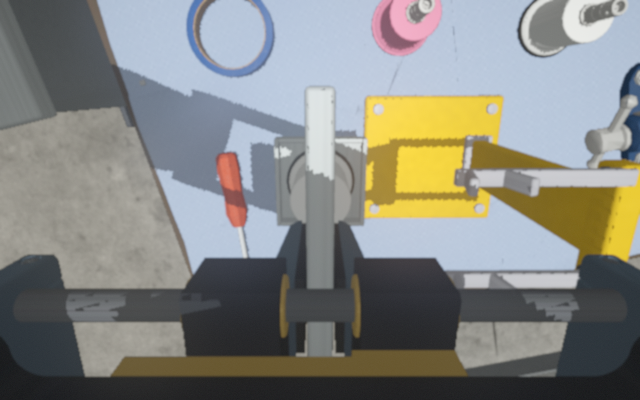

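The bar, seen at (320,90)-(320,350), is held square in the fingers and the piston stands in the tray below. The yellow stand is to the right, with its near arm at (460-635,178) and far arm at about (540,280). I'll refine the stand's yaw from its base.

Run:
```python
from h import *
P=np.load('w2.npy');img=cv2.imread('pics/w2.png')
hsv=cv2.cvtColor(img,cv2.COLOR_BGR2HSV)
m=(hsv[...,0]>18)&(hsv[...,0]<32)&(hsv[...,1]>150)&(P[...,2]>5)&(P[...,2]<16)
Q=P[m];Q=Q[(Q[:,0]>480)];print('base',len(Q),rect(Q))
x=np.array([.9748,-.2233]);u=np.array([.2233,.9748]);o=np.array([553,-306])
h=high(P,592,-314,222,262,72);q=h[:,:2]-o;a,b=q@x,q@u
for k,sel in (('near',(b>20)),('far',(b<-20))):
    mm=sel&(a>-30)&(a<75)
    for lo in range(-20,75,10):
        z=mm&(a>lo)&(a<lo+10)
        if z.sum()>3: print(k,lo,np.round([b[z].min(),b[z].max(),np.median(h[z,2]),h[z,2].max()],1),z.sum())
# lips tops
t=(h[:,2]>245)&(abs(a)<30)
for z in (t&(a<0)&(b>0),t&(a>0)&(b>0),t&(a<0)&(b<0),t&(a>0)&(b<0)):
    print(z.sum(),np.round([np.median(a[z]),a[z].min(),a[z].max(),np.median(b[z])],1) if z.any() else '')
```

```text
base 12849 (array([ 588.4, -312.6]), array([146., 156.]), 77.1)
near -20 [ 29.   39.5 243.3 256.5] 517
near -10 [ 29.9  39.4 234.8 239. ] 182
near 0 [ 29.6  39.5 234.8 239.1] 323
near 10 [ 28.7  39.5 247.1 256.2] 712
near 20 [ 31.5  39.4 234.7 252.5] 133
near 30 [ 29.5  39.4 234.9 236.5] 296
near 40 [ 29.4  39.5 234.8 236.8] 311
near 50 [ 29.3  39.4 234.8 236.7] 316
near 60 [ 29.2  39.2 234.8 236.6] 308
near 70 [ 29.3  39.4 234.8 236.5] 154
far -20 [-30.6 -26.1 239.2 251.2] 178
far -10 [-37.1 -26.2 234.7 240.6] 207
far 0 [-36.4 -26.3 234.8 238.1] 275
far 10 [-36.8 -26.  239.4 252.1] 335
far 20 [-36.6 -26.2 234.6 236.6] 228
far 30 [-37.  -26.1 234.7 236.6] 272
far 40 [-36.8 -26.  234.7 236.3] 284
far 50 [-36.7 -26.  234.7 236.4] 286
far 60 [-36.8 -26.1 234.4 236.2] 167
246 [-15.3 -17.5 -11.   35.1]
408 [14.5 11.7 20.1 34.7]
51 [-13.8 -15.8 -10.7 -27. ]
73 [ 14.1  11.6  18.1 -27.2]
```

Call:
{"api": "servo_tool", "payload": {
  "steps": [
    [255,[0,3,0],[0,0,0]],
    [255,[0,7,0],[0,0,0]],
    [255,[1,11,0],[0,0,0]],
    [255,[1,14,0],[0,0,0]],
    [255,[1,15,0],[0,0,0]],
    [255,[0,15,0],[0,0,0]],
    [255,[0,13,0],[0,0,0]],
    [255,[0,9,0],[0,0,0]],
    [255,[0,6,0],[0,0,0]],
    [255,[0,2.5,0],[0,0,0]]
  ]
}}

```text
time_s: 10.4
ee_pos: [554.8, -300.0, 287.5]
ee_rot: [-180.0, -0.0, 76.9]
force: [-0.5, 0.1, -2.9]
gripper_width: 11.8
gripper_force: 60.0
```

Run:
```python
from h import *
f=grab('top');P=cloud(f);s=state();print(s['ee_pos'],s['ee_rot'])
b=high(P,553,-304,284,300);b=b[b[:,2]<297];print('bar',len(b),rect(b),np.median(b[:,2]))
f=grab('wrist');P=cloud(f);save(f,'w3.png')
x=np.array([.9748,-.2233]);u=np.array([.2233,.9748]);o=np.array([553.3,-304.5])
h=P.reshape(-1,3);h=h[(h[:,2]>222)&(h[:,2]<300)];q=h[:,:2]-o;a,b=q@x,q@u
for lo in range(10,100,10):
    z=(b>lo)&(b<lo+10)&(h[:,2]>285)&(abs(a)<30)
    if z.any(): print(lo,z.sum(),np.round([a[z].min(),np.median(a[z]),a[z].max(),b[z].max(),np.median(h[z,2])],1))
z=(h[:,2]>245)&(h[:,2]<258)&(b>20)&(b<50)&(abs(a)<25)
print('lips',np.round([a[z&(a<0)].min(initial=99),a[z&(a>0)].max(initial=-99)],1))
```

```text
[ 554.74619844 -300.04943562  287.620652  ] [-1.79996101e+02 -1.03829249e-02  7.68910188e+01]
bar 120 (array([ 552.8, -302.9]), array([171.9,  13.4]), 76.5) 292.68533198422017
10 585 [ -5.3   0.9   6.6  20.  294.4]
20 1298 [-16.3   0.5  17.7  30.  294.3]
30 628 [ -5.    0.9   6.5  40.  294.5]
40 671 [ -5.3   0.6   6.8  50.  294.5]
50 726 [ -5.1   1.    6.8  60.  294.5]
60 762 [ -5.    1.1   6.7  70.  294.5]
70 793 [ -5.1   0.8   6.6  79.8 294.5]
80 607 [ -5.1   0.8   7.   87.1 294.3]
lips [-16.6  19.5]
```

Call:
{"api": "servo_tool", "payload": {
  "steps": [
    [255,[0,0,2],[0,0,0]],
    [255,[0,0,4],[0,0,0]],
    [255,[0,0,6],[0,0,0]],
    [255,[0,0,7],[0,0,0]],
    [255,[0,0,7],[0,0,0]],
    [255,[0,0,5],[0,0,0]],
    [255,[0,0,3],[0,0,0]],
    [255,[0,0,2],[0,0,0]],
    [255,[0,0,1],[0,0,0]],
    [255,[0,0,1],[0,0,0]]
  ]
}}

```text
time_s: 11.5
ee_pos: [554.2, -300.1, 250.1]
ee_rot: [180.0, 0.0, 76.9]
force: [-0.5, 0.1, -2.0]
gripper_width: 11.9
gripper_force: 60.0
```

Call:
{"api": "servo_tool", "payload": {
  "steps": [
    [255,[0,0,0.5],[0,0,0]],
    [255,[0,0,0.5],[0,0,0]],
    [255,[0,0,0.5],[0,0,0]],
    [255,[0,0,0],[0,0,0]],
    [255,[0,0,0],[0,0,0]],
    [255,[0,0,0],[0,0,0]],
    [255,[0,0,0],[0,0,0]],
    [255,[0,0,0],[0,0,0]],
    [255,[0,0,0],[0,0,0]],
    [255,[0,0,0],[0,0,0]]
  ]
}}

```text
time_s: 12.5
ee_pos: [554.1, -300.0, 248.4]
ee_rot: [180.0, -0.0, 76.9]
force: [-0.4, -0.1, -3.2]
gripper_width: 11.9
gripper_force: 60.0
```

Call:
{"api": "servo_tool", "payload": {
  "steps": [
    [255,[0,0,0.5],[0,0,0]],
    [255,[0,0,0.5],[0,0,0]],
    [255,[0,0,0],[0,0,0]],
    [255,[0,0,0],[0,0,0]],
    [255,[0,0,0],[0,0,0]],
    [255,[0,0,0],[0,0,0]],
    [255,[0,0,0],[0,0,0]],
    [255,[0,0,0],[0,0,0]],
    [255,[0,0,0],[0,0,0]],
    [255,[0,0,0],[0,0,0]]
  ]
}}

```text
time_s: 13.5
ee_pos: [554.1, -300.0, 248.0]
ee_rot: [180.0, 0.0, 76.9]
force: [-2.9, 1.0, 5.7]
gripper_width: 11.6
gripper_force: 60.0
```

Contact: the weight is off and there is a light push. Letting go, then rising.

Call:
{"api": "servo_tool", "payload": {
  "steps": [
    [240,[0,0,0],[0,0,0]],
    [225,[0,0,0],[0,0,0]],
    [200,[0,0,0],[0,0,0]],
    [170,[0,0,0],[0,0,0]],
    [140,[0,0,0],[0,0,0]],
    [110,[0,0,0],[0,0,0]],
    [90,[0,0,0],[0,0,0]],
    [90,[0,0,0],[0,0,0]],
    [90,[0,0,0],[0,0,0]],
    [90,[0,0,0],[0,0,0]]
  ]
}}

```text
time_s: 14.5
ee_pos: [554.1, -300.0, 247.4]
ee_rot: [180.0, -0.0, 76.9]
force: [-0.1, -0.9, 0.2]
gripper_width: 58.9
gripper_force: 0.0
```

Call:
{"api": "servo_tool", "payload": {
  "steps": [
    [90,[0,0,-5],[0,0,0]],
    [90,[0,0,-10],[0,0,0]],
    [90,[0,0,-15],[0,0,0]],
    [90,[0,0,-20],[0,0,0]],
    [90,[0,0,-20],[0,0,0]],
    [90,[0,0,-20],[0,0,0]],
    [90,[0,0,-15],[0,0,0]],
    [90,[0,0,-10],[0,0,0]],
    [90,[0,0,-5],[0,0,0]],
    [90,[0,0,0],[0,0,0]]
  ]
}}

```text
time_s: 15.5
ee_pos: [554.2, -300.1, 368.1]
ee_rot: [179.9, 0.0, 76.9]
force: [-0.8, 0.4, 0.3]
gripper_width: 58.8
gripper_force: 0.0
```

Run:
```python
from h import *
f=grab('wrist');P=cloud(f);save(f,'w4.png');s=state();print(s['ee_pos'],s['ee_rot'])
x=np.array([.9748,-.2233]);u=np.array([.2233,.9748]);o=np.array([553.3,-304.5])
h=P.reshape(-1,3);h=h[(h[:,2]>245)&(h[:,2]<265)];q=h[:,:2]-o;a,b=q@x,q@u
for lo in range(-100,100,10):
    z=(b>lo)&(b<lo+10)&(abs(a)<30)
    if z.any(): print(lo,z.sum(),np.round([a[z].min(),np.median(a[z]),a[z].max(),b[z].min(),b[z].max(),np.median(h[z,2])],1))
p=outline_of(f,'piston')
for o in p[:2]: print(o['confidence'],o['at'],np.nanmedian(P[o['pixels']],0))
```

```text
[ 553.99368131 -299.93897129  367.23447753] [-1.79982715e+02 -1.21478966e-02  7.68801777e+01]
-80 17 [ -6.5  -1.5   5.  -71.9 -70.  254.8]
-70 163 [ -6.5  -0.7   5.  -69.8 -60.1 254.8]
-60 165 [ -6.4  -0.6   5.1 -60.  -50.  254.7]
-50 174 [ -6.3  -0.6   5.  -49.9 -40.  254.7]
-40 329 [-16.5  -0.5  19.4 -40.  -30.1 254.5]
-30 267 [-16.3  -0.5  19.3 -30.  -20.2 254.3]
-20 179 [ -5.9  -0.4   5.  -20.  -10.  254.7]
-10 186 [-5.800e+00 -4.000e-01  5.800e+00 -9.900e+00 -2.000e-01  2.547e+02]
0 204 [-5.700e+00  4.000e-01  5.800e+00  1.000e-01  9.900e+00  2.548e+02]
10 204 [-5.600e+00 -2.000e-01  5.800e+00  1.010e+01  2.000e+01  2.547e+02]
20 259 [-1.660e+01 -2.000e-01  1.920e+01  2.000e+01  3.000e+01  2.546e+02]
30 433 [-1.660e+01 -1.000e-01  1.920e+01  3.000e+01  3.990e+01  2.544e+02]
40 226 [-6.000e+00 -1.000e-01  5.800e+00  4.010e+01  4.990e+01  2.549e+02]
50 238 [-5.900e+00 -1.000e-01  5.700e+00  5.030e+01  5.990e+01  2.547e+02]
60 235 [ -5.8  -0.    5.7  60.3  69.6 254.7]
70 253 [-5.700e+00  1.000e-01  5.700e+00  7.020e+01  7.990e+01  2.548e+02]
80 167 [-5.600e+00  1.000e-01  5.800e+00  8.050e+01  8.660e+01  2.547e+02]
0.9 [309.2, 149.0] [ 548.02910779 -298.22505332  123.66640948]
0.65 [319.6, 168.0] [ 556.53412688 -290.64183454  254.15874821]
```

View pics/w4.png

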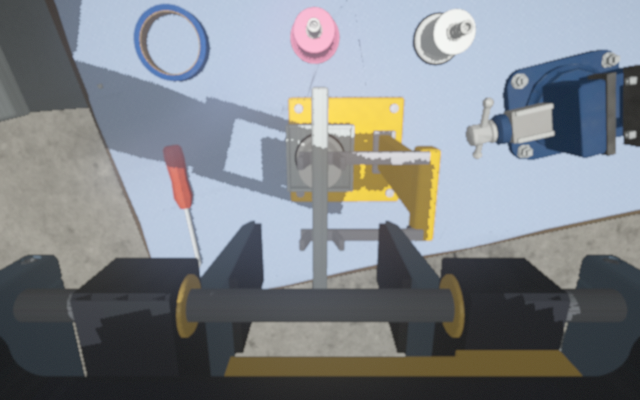

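The hanger hangs in both yellow saddles: the bar is at (320,90)-(320,290), level and centred, with the piston standing at (320,155). Next I'll take it at the −y end (tool −x by 64 mm), so the camera keeps the bar in view.

Call:
{"api": "servo_tool", "payload": {
  "steps": [
    [90,[-8,0,0],[0,0,0]],
    [90,[-16,0,0],[0,0,0]],
    [90,[-16,0.5,5],[0,0,0]],
    [90,[-14,0,12],[0,0,0]],
    [90,[-8,0,20],[0,0,0]],
    [90,[-2,0,25],[0,0,0]],
    [90,[0,0,25],[0,0,0]],
    [90,[0,0,16],[0,0,0]],
    [90,[0,0,10],[0,0,0]],
    [90,[0,0,5.5],[0,0,0]]
  ]
}}

```text
time_s: 16.6
ee_pos: [539.3, -362.9, 247.2]
ee_rot: [-179.9, -0.0, 76.8]
force: [0.4, 0.3, -0.1]
gripper_width: 58.9
gripper_force: 0.0
```

Call:
{"api": "servo_tool", "payload": {
  "steps": [
    [120,[0,0,0],[0,0,0]],
    [160,[0,0,0],[0,0,0]],
    [190,[0,0,0],[0,0,0]],
    [210,[0,0,0],[0,0,0]],
    [225,[0,0,0],[0,0,0]],
    [240,[0,0,0],[0,0,0]],
    [255,[0,0,0],[0,0,0]],
    [255,[0,0,0],[0,0,0]],
    [255,[0,0,0],[0,0,0]],
    [255,[0,0,0],[0,0,0]]
  ],
  "squeeze": 60
}}

```text
time_s: 17.6
ee_pos: [540.0, -362.4, 249.2]
ee_rot: [180.0, -0.0, 76.9]
force: [-1.5, 1.2, 1.1]
gripper_width: 11.9
gripper_force: 60.0
```

Call:
{"api": "servo_tool", "payload": {
  "steps": [
    [255,[0,0,-1],[0,0,0]],
    [255,[0,0,-1],[0,0,0]],
    [255,[0,0,-2],[0,0,0]],
    [255,[0,0,-3],[0,0,0]],
    [255,[0,0,-3],[0,0,0]],
    [255,[0,0,-3],[0,0,0]],
    [255,[0,0,-2],[0,0,0]],
    [255,[0,0,-1],[0,0,0]],
    [255,[0,0,0],[0,0,0]],
    [255,[0,0,0],[0,0,0]]
  ]
}}

```text
time_s: 18.6
ee_pos: [540.0, -362.4, 264.8]
ee_rot: [-180.0, -0.0, 76.9]
force: [-0.6, 0.6, -3.7]
gripper_width: 11.9
gripper_force: 60.0
```

```bash
cat >> h.py <<'E'
def bar(P,s,z0,w=14):
    """bar as seen: along tool x from TCP: lateral, height profile"""
    T=tool(s);q=(P.reshape(-1,3)-T[:3,3])@T[:3,:3]
    q=q[(abs(q[:,1])<w)&(abs(-q[:,2]-z0)<25)]
    r=[]
    for lo in range(20,170,10):
        z=q[(q[:,0]>lo)&(q[:,0]<lo+10)]
        if len(z)>20: r.append((lo+5,(np.percentile(z[:,1],3)+np.percentile(z[:,1],97))/2,-np.median(z[:,2])))
    r=np.array(r);print(np.round(r,1).tolist());print('end',q[:,0].max(),'tilt',np.polyfit(r[:,0],r[:,2],1),'skew',np.polyfit(r[:,0],r[:,1],1))
E
python3 - <<'E'
from h import *
f=grab('wrist');s=state();print(s['ee_pos'],s['ee_rot'],s['force']);bar(cloud(f),s,7)
E
```

```text
[ 539.93838501 -362.37035747  264.76346687] [-1.79982714e+02 -1.22790768e-02  7.68781344e+01] [-0.03344339 -0.01011109 -3.2158427 ]
[[25.0, -0.0, 5.4], [35.0, -3.5, 5.6], [45.0, 0.2, 5.7], [55.0, 0.3, 5.6], [65.0, 0.3, 5.6], [75.0, 0.3, 5.6], [85.0, -3.1, 5.5], [95.0, 0.1, 5.3], [105.0, 0.3, 5.6], [115.0, 0.2, 5.5]]
end 111.73797234263054 tilt [-2.64013127e-04  5.55787487e+00] skew [ 0.01039869 -1.23217034]
```

Call:
{"api": "servo_tool", "payload": {
  "steps": [
    [255,[0,0,-2],[0,0,0]],
    [255,[0,0,-4],[0,0,0]],
    [255,[0,0,-6],[0,0,0]],
    [255,[0,0,-6],[0,0,0]],
    [255,[0,-1,-4],[0,0,0]],
    [255,[0,-3,-2],[0,0,0]],
    [255,[0,-5,0],[0,0,0]],
    [255,[0,-8,0],[0,0,0]],
    [255,[0,-11,0],[0,0,0]],
    [255,[0,-14,0],[0,0,0]]
  ]
}}

```text
time_s: 19.65
ee_pos: [498.0, -352.6, 288.5]
ee_rot: [-180.0, -0.0, 76.9]
force: [0.1, 0.4, -3.2]
gripper_width: 11.5
gripper_force: 60.0
```

Call:
{"api": "servo_tool", "payload": {
  "steps": [
    [255,[0,-14,0],[0,0,0]],
    [255,[0,-13,0],[0,0,0]],
    [255,[0,-11,0],[0,0,0]],
    [255,[0,-9,0],[0,0,0]],
    [255,[0,-6,0],[0,0,0]],
    [255,[0,-4,0],[0,0,0]],
    [255,[0,-2,0],[0,0,0]],
    [255,[0,0,0],[0,0,0]],
    [255,[0,0,0],[0,0,0]],
    [255,[0,0,0],[0,0,0]]
  ]
}}

```text
time_s: 20.65
ee_pos: [442.0, -339.6, 288.8]
ee_rot: [180.0, -0.0, 76.9]
force: [0.0, -0.2, -3.7]
gripper_width: 11.6
gripper_force: 60.0
```

Run:
```python
from h import *
f=grab('wrist');s=state();print(s['ee_pos'],s['ee_rot'],s['force']);bar(cloud(f),s,7)
S=np.load('side0.npy').reshape(-1,3);T=np.load('top0.npy').reshape(-1,3)
C=np.r_[S,T];C=C[(C[:,0]>300)&(C[:,0]<520)&(C[:,1]>-450)&(C[:,1]<400)]
# obstacles on the corridor in front of the stands
for y in range(-400,400,50):
    z=C[(C[:,1]>y)&(C[:,1]<y+50)&(C[:,2]>35)]
    print(y,len(z),(np.round([z[:,0].min(),z[:,0].max(),z[:,2].max()]) if len(z) else ''),end='; ')
```

```text
[ 441.95026575 -339.55624531  288.79913712] [ 1.79998220e+02 -7.64326785e-03  7.68898198e+01] [ 0.51681205  0.39694195 -3.55765181]
[[25.0, 0.3, 5.6], [35.0, 0.3, 5.6], [45.0, 0.2, 5.5], [55.0, 0.3, 5.5], [65.0, 0.3, 5.5], [75.0, 0.3, 5.6], [85.0, 0.3, 5.5], [95.0, 0.3, 5.5], [105.0, 0.2, 5.5], [115.0, 0.1, 5.3]]
end 111.70922597897221 tilt [-2.27367986e-03  5.68800507e+00] skew [-0.00082143  0.30984087]
-400 0 ; -350 0 ; -300 0 ; -250 0 ; -200 0 ; -150 0 ; -100 89 [507. 520. 257.]; -50 314 [485. 520. 257.]; 0 302 [488. 520. 130.]; 50 43 [493. 520. 258.]; 100 2 [366. 424.  36.]; 150 0 ; 200 0 ; 250 44 [312. 341.  70.]; 300 418 [301. 349. 106.]; 350 0 ;
```

Run:
```python
from h import *
plan([460.6,230,288.8],83.6,30,6)
```

```text
[[3.3, -0.7, 0.0], [0.0, -0.0, -0.001]], [[6.7, -1.3, 0.0], [0.0, -0.0, -0.001]], [[10.0, -2.0, 0.0], [0.0, -0.0, -0.002]], [[13.3, -2.6, 0.0], [0.0, -0.0, -0.003]], [[16.7, -3.2, 0.0], [0.0, -0.0, -0.003]], [[20.0, -3.8, 0.0], [0.0, -0.0, -0.004]], [[23.4, -4.3, 0.0], [0.0, -0.0, -0.005]], [[23.4, -4.2, 0.0], [0.0, -0.0, -0.005]], [[23.4, -4.1, 0.0], [0.0, -0.0, -0.005]], [[23.4, -3.9, 0.0], [0.0, -0.0, -0.005]], [[23.4, -3.8, 0.0], [0.0, -0.0, -0.005]], [[23.5, -3.7, 0.0], [0.0, -0.0, -0.005]], [[23.5, -3.6, 0.0], [0.0, -0.0, -0.005]], [[23.5, -3.5, 0.0], [0.0, -0.0, -0.005]], [[23.5, -3.4, 0.0], [0.0, -0.0, -0.005]], [[23.5, -3.3, 0.0], [0.0, -0.0, -0.005]], [[23.5, -3.1, 0.0], [0.0, -0.0, -0.005]], [[23.6, -3.0, 0.0], [0.0, -0.0, -0.005]], [[23.6, -2.9, 0.0], [0.0, -0.0, -0.005]], [[23.6, -2.8, 0.0], [0.0, -0.0, -0.005]], [[23.6, -2.7, 0.0], [0.0, -0.0, -0.005]], [[23.6, -2.6, 0.0], [0.0, -0.0, -0.005]], [[23.6, -2.5, 0.0], [0.0, -0.0, -0.005]], [[23.6, -2.3, 0.0], [0.0, -0.0, -0.005]], [[20.3, -1.9, 0.0], [0.0, -0.0, -0.004]], [[16.9, -1.5, 0.0], [0.0, -0.0, -0.003]], [[13.5, -1.2, 0.0], [0.0, -0.0, -0.003]], [[10.1, -0.8, 0.0], [0.0, -0.0, -0.002]], [[6.8, -0.5, 0.0], [0.0, -0.0, -0.001]], [[3.4, -0.3, -0.0], [0.0, -0.0, -0.001]],
```

Call:
{"api": "servo_tool", "payload": {
  "steps": [
    [255,[3,-0.7,0],[0,0,-0.001]],
    [255,[7,-1.3,0],[0,0,-0.001]],
    [255,[10,-2,0],[0,0,-0.002]],
    [255,[13,-2.6,0],[0,0,-0.003]],
    [255,[17,-3.2,0],[0,0,-0.003]],
    [255,[20,-3.8,0],[0,0,-0.004]],
    [255,[23.5,-4.3,0],[0,0,-0.005]],
    [255,[23.5,-4.2,0],[0,0,-0.005]],
    [255,[23.5,-4.1,0],[0,0,-0.005]],
    [255,[23.5,-3.9,0],[0,0,-0.005]]
  ]
}}

```text
time_s: 21.7
ee_pos: [446.6, -170.5, 289.1]
ee_rot: [180.0, -0.0, 78.9]
force: [0.2, 0.0, -3.4]
gripper_width: 11.9
gripper_force: 60.0
```

Call:
{"api": "servo_tool", "payload": {
  "steps": [
    [255,[23.5,-3.8,0],[0,0,-0.005]],
    [255,[23.5,-3.7,0],[0,0,-0.005]],
    [255,[23.5,-3.6,0],[0,0,-0.005]],
    [255,[23.5,-3.5,0],[0,0,-0.005]],
    [255,[23.5,-3.4,0],[0,0,-0.005]],
    [255,[23.5,-3.3,0],[0,0,-0.005]],
    [255,[23.5,-3.1,0],[0,0,-0.005]],
    [255,[23.5,-3,0],[0,0,-0.005]],
    [255,[23.5,-2.9,0],[0,0,-0.005]],
    [255,[23.5,-2.8,0],[0,0,-0.005]]
  ]
}}

```text
time_s: 22.7
ee_pos: [453.7, 66.3, 289.1]
ee_rot: [-180.0, -0.0, 81.8]
force: [0.1, -0.2, -2.8]
gripper_width: 11.8
gripper_force: 60.0
```

Call:
{"api": "servo_tool", "payload": {
  "steps": [
    [255,[23.5,-2.7,0],[0,0,-0.005]],
    [255,[23.5,-2.6,0],[0,0,-0.005]],
    [255,[23.5,-2.5,0],[0,0,-0.005]],
    [255,[23.5,-2.3,0],[0,0,-0.005]],
    [255,[20,-1.9,0],[0,0,-0.004]],
    [255,[17,-1.5,0],[0,0,-0.003]],
    [255,[13.5,-1.2,0],[0,0,-0.003]],
    [255,[10,-0.8,0],[0,0,-0.002]],
    [255,[7,-0.5,0],[0,0,-0.001]],
    [255,[3.5,-0.3,0],[0,0,-0.001]]
  ]
}}

```text
time_s: 23.7
ee_pos: [459.9, 230.6, 288.9]
ee_rot: [-180.0, 0.0, 83.7]
force: [-0.5, -0.5, -3.4]
gripper_width: 11.7
gripper_force: 60.0
```

Run:
```python
from h import *
f=grab('wrist');s=state();print(s['ee_pos'],s['ee_rot'],s['force']);P=cloud(f);save(f,'w5.png');bar(P,s,7)
x=np.array([.9938,-.1115]);u=np.array([.1115,.9938]);o=np.array([561.7,278.7])
h=P.reshape(-1,3);h=h[(h[:,2]>222)&(h[:,2]<262)];q=h[:,:2]-o;a,b=q@x,q@u;m=(a>-28)&(a<110)&(abs(b)<60);h,a,b=h[m],a[m],b[m]
print('green high',len(h),rect(h))
for lo in range(-20,100,10):
    z=(a>lo)&(a<lo+10)
    if z.sum()>3: print(lo,np.round([b[z].min(),b[z].max(),np.median(h[z,2]),h[z,2].max()],1),z.sum())
t=h[:,2]>246
for z in (t&(a<0),t&(a>0)): 
    if z.any(): print('lip',np.round([a[z].min(),np.median(a[z]),a[z].max()],1))
f=grab('top');P=cloud(f);c=high(P,467,289,285,300);print('bar top',len(c),rect(c),np.median(c[:,2]))
c=high(P,600,274,222,262,66);q=c[:,:2]-o;c=c[q@x>-28];print('green top',rect(c))
```

```text
[459.97117355 230.70302825 288.92113889] [-1.79991438e+02 -1.84097894e-02  8.36609088e+01] [-0.10370409  0.73691884 -3.33263594]
[[25.0, 0.1, 5.5], [35.0, 0.1, 5.6], [45.0, 0.1, 5.5], [55.0, 0.2, 5.5], [65.0, 0.2, 5.6], [75.0, 0.1, 5.5], [85.0, 0.0, 5.5], [95.0, 0.2, 5.5], [105.0, 0.0, 5.5], [115.0, 0.0, 5.3]]
end 111.56928013321318 tilt [-1.89006573e-03  5.64932823e+00] skew [-0.00090632  0.17864605]
green high 21200 (array([598.4, 274.8]), array([ 67.2, 109.1]), 85.2)
-20 [-31.7  32.4 245.  257.4] 3265
-10 [-31.   32.3 235.  237.2] 646
0 [-31.   32.4 234.9 238.2] 2090
10 [-31.2  32.7 247.7 256.8] 4743
20 [-29.2  25.4 253.2 253.6] 19
30 [-31.2  32.9 234.9 237.5] 1752
40 [-30.5  32.9 234.9 237.2] 2083
50 [-30.4  32.9 234.9 237. ] 2080
60 [-30.4  32.9 234.9 237.4] 2089
70 [-31.2  34.4 234.9 237. ] 1816
80 [-32.2  35.1 234.8 236.8] 595
90 [-31.5 -24.2 232.3 233.2] 22
lip [-17.4 -15.  -11. ]
lip [12.  15.  20.5]
bar top 0 (array([0., 0.]), array([0., 0.]), 0.0) nan
green top (array([618. , 272.5]), array([67.1, 80.1]), 84.4)
  return _methods._mean(a, axis=axis, dtype=dtype,
  ret = ret.dtype.type(ret / rcount)
```

View pics/w5.png

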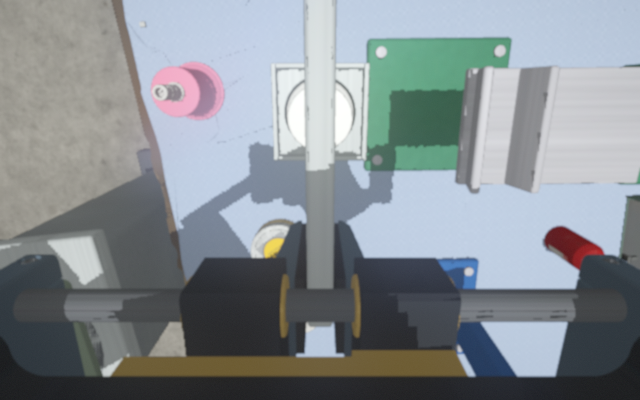

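The bar (320,0-290) is level with the white piston standing at (320,115). The green saddle's front and rear lips are at (480,130) and (540,130). Next, a quick fit of the lips' direction.

Run:
```python
from h import *
f=grab('wrist');P=cloud(f)
x=np.array([.9938,-.1115]);u=np.array([.1115,.9938]);o=np.array([561.7,278.7])
h=P.reshape(-1,3);h=h[(h[:,2]>246)&(h[:,2]<262)];q=h[:,:2]-o;a,b=q@x,q@u;m=(a>-28)&(a<28)&(abs(b)<40);h,a,b=h[m],a[m],b[m]
for z in (a<0,a>0):
    t=z&(h[:,2]>252); print(np.polyfit(b[t],a[t],1),t.sum())
Q=P[(P[...,2]>5)&(P[...,2]<16)];c=f['color'][(P[...,2]>5)&(P[...,2]<16)].astype(int)
Q=Q[(c[:,1]>c[:,2]+15)&(c[:,1]>c[:,0]+25)];Q=Q[(abs(Q[:,0]-597)<120)&(abs(Q[:,1]-275)<100)];print(rect(Q))
```

```text
[-1.07989298e-02 -1.45472553e+01] 1350
[-9.59768704e-03  1.66095470e+01] 1542
(array([598.1, 275.9]), array([145.7, 156.5]), 84.2)
```

Call:
{"api": "servo_tool", "payload": {
  "steps": [
    [255,[0,3,0],[0,0,-0.003]],
    [255,[0,7,0],[0,0,-0.003]],
    [255,[0,11,0],[0,0,-0.003]],
    [255,[0,14,0],[0,0,0]],
    [255,[0,15,0],[0,0,0]],
    [255,[0,15,0],[0,0,0]],
    [255,[0,14,0],[0,0,0]],
    [255,[0,10,0],[0,0,0]],
    [255,[0,6,0],[0,0,0]],
    [255,[0,2.5,0],[0,0,0]]
  ]
}}

```text
time_s: 24.85
ee_pos: [557.6, 220.0, 288.7]
ee_rot: [-180.0, 0.0, 84.1]
force: [-0.2, 0.3, -4.4]
gripper_width: 11.7
gripper_force: 60.0
```

Run:
```python
from h import *
f=grab('wrist');s=state();print(s['ee_pos'],s['ee_rot'],s['force']);P=cloud(f);bar(P,s,7,8)
x=np.array([.9949,-.1011]);u=np.array([.1011,.9949]);o=np.array([562.8,279.5])
h=P.reshape(-1,3);q=h[:,:2]-o;a,b=q@x,q@u
m=(h[:,2]>252)&(h[:,2]<262)&(abs(a)<25)&(abs(b)<40);
for z in (m&(a<-8),m&(a>8)): print('lip',z.sum(),np.round([np.median(a[z]),a[z].min(),a[z].max(),b[z].min(),b[z].max()],1))
m=(h[:,2]>288)&(h[:,2]<298)&(abs(a)<8)&(b>-30);print('bar',np.polyfit(b[m],a[m],1),a[m].min(),a[m].max(),b[m].max())
f=grab('top');P=cloud(f);c=high(P,562,279,285,297,40);print('bar top',len(c),rect(c))
```

```text
[557.56220327 220.00265801 288.74206997] [-1.79992124e+02  2.77237882e-03  8.41455067e+01] [ 0.59503962 -0.49930735 -3.4417042 ]
[[25.0, 0.2, 5.6], [35.0, 0.2, 5.6], [45.0, 0.2, 5.5], [55.0, 0.3, 5.5], [65.0, 0.3, 5.5], [75.0, 0.3, 5.5], [85.0, 0.2, 5.5], [95.0, 0.2, 5.5], [105.0, 0.2, 5.5], [115.0, 0.1, 5.3]]
end 111.74799145063251 tilt [-2.16080948e-03  5.66019557e+00] skew [-0.00081375  0.27606061]
lip 1330 [-14.6 -17.5 -11.8 -31.8  31.8]
lip 1338 [ 16.2  13.2  19.  -31.8  31.7]
bar [0.00175712 1.07265093] -4.97396097114967 7.184755604791767 52.0324390760531
bar top 41 (array([565.2, 310.4]), array([22.1, 12.5]), 82.2)
```

Call:
{"api": "servo_tool", "payload": {
  "steps": [
    [255,[0,0,2],[0,0,0]],
    [255,[0,0,4],[0,0,0]],
    [255,[0,0,6],[0,0,0]],
    [255,[0,0,7],[0,0,0]],
    [255,[0,0,7],[0,0,0]],
    [255,[0,0,5],[0,0,0]],
    [255,[0,0,3],[0,0,0]],
    [255,[0,0,2],[0,0,0]],
    [255,[0,0,1],[0,0,0]],
    [255,[0,0,1],[0,0,0]]
  ]
}}

```text
time_s: 25.95
ee_pos: [557.2, 220.1, 251.1]
ee_rot: [180.0, -0.0, 84.2]
force: [0.4, 0.0, -2.5]
gripper_width: 11.7
gripper_force: 60.0
```

Call:
{"api": "servo_tool", "payload": {
  "steps": [
    [255,[0,0,0.5],[0,0,0]],
    [255,[0,0,0.5],[0,0,0]],
    [255,[0,0,0],[0,0,0]],
    [255,[0,0,0],[0,0,0]],
    [255,[0,0,0],[0,0,0]],
    [255,[0,0,0],[0,0,0]],
    [255,[0,0,0],[0,0,0]],
    [255,[0,0,0],[0,0,0]],
    [255,[0,0,0],[0,0,0]],
    [255,[0,0,0],[0,0,0]]
  ]
}}

```text
time_s: 26.95
ee_pos: [557.0, 220.1, 250.0]
ee_rot: [180.0, -0.0, 84.2]
force: [-0.9, 0.7, -3.6]
gripper_width: 11.7
gripper_force: 60.0
```

Call:
{"api": "servo_tool", "payload": {
  "steps": [
    [255,[0,0,0.5],[0,0,0]],
    [255,[0,0,0.4],[0,0,0]],
    [255,[0,0,0],[0,0,0]],
    [255,[0,0,0],[0,0,0]],
    [255,[0,0,0],[0,0,0]],
    [255,[0,0,0],[0,0,0]],
    [255,[0,0,0],[0,0,0]],
    [255,[0,0,0],[0,0,0]],
    [255,[0,0,0],[0,0,0]],
    [255,[0,0,0],[0,0,0]]
  ]
}}

```text
time_s: 27.95
ee_pos: [557.1, 220.1, 249.2]
ee_rot: [180.0, -0.0, 84.2]
force: [-0.8, -1.0, -1.8]
gripper_width: 11.7
gripper_force: 60.0
```

Call:
{"api": "servo_tool", "payload": {
  "steps": [
    [255,[0,0,0.4],[0,0,0]],
    [255,[0,0,0],[0,0,0]],
    [255,[0,0,0],[0,0,0]],
    [255,[0,0,0],[0,0,0]],
    [255,[0,0,0],[0,0,0]],
    [255,[0,0,0],[0,0,0]],
    [255,[0,0,0],[0,0,0]],
    [255,[0,0,0],[0,0,0]],
    [255,[0,0,0],[0,0,0]],
    [255,[0,0,0],[0,0,0]]
  ]
}}

```text
time_s: 28.95
ee_pos: [557.1, 220.1, 249.1]
ee_rot: [180.0, -0.0, 84.2]
force: [-2.0, -2.1, 5.5]
gripper_width: 11.6
gripper_force: 60.0
```

Seated with a light push. Letting go and rising.

Call:
{"api": "servo_tool", "payload": {
  "steps": [
    [240,[0,0,0],[0,0,0]],
    [225,[0,0,0],[0,0,0]],
    [200,[0,0,0],[0,0,0]],
    [170,[0,0,0],[0,0,0]],
    [140,[0,0,0],[0,0,0]],
    [110,[0,0,0],[0,0,0]],
    [90,[0,0,0],[0,0,0]],
    [90,[0,0,0],[0,0,0]],
    [90,[0,0,0],[0,0,0]],
    [90,[0,0,0],[0,0,0]]
  ]
}}

```text
time_s: 29.95
ee_pos: [557.0, 220.1, 248.7]
ee_rot: [180.0, -0.0, 84.2]
force: [0.9, -0.3, -0.3]
gripper_width: 59.0
gripper_force: 0.0
```

Call:
{"api": "servo_tool", "payload": {
  "steps": [
    [90,[0,0,-5],[0,0,0]],
    [90,[0,0,-10],[0,0,0]],
    [90,[0,0,-15],[0,0,0]],
    [90,[0,0,-20],[0,0,0]],
    [90,[0,0,-20],[0,0,0]],
    [90,[0,0,-20],[0,0,0]],
    [90,[0,0,-15],[0,0,0]],
    [90,[0,0,-10],[0,0,0]],
    [90,[0,0,-5],[0,0,0]],
    [90,[0,0,0],[0,0,0]]
  ]
}}

```text
time_s: 30.95
ee_pos: [557.1, 220.1, 369.3]
ee_rot: [179.9, -0.0, 84.2]
force: [0.5, -0.5, -0.8]
gripper_width: 59.1
gripper_force: 0.0
```

Run:
```python
from h import *
f=grab('wrist');s=state();print(s['ee_pos'],s['force']);P=cloud(f);save(f,'w6.png')
x=np.array([.9949,-.1011]);u=np.array([.1011,.9949]);o=np.array([562.8,279.5])
h=P.reshape(-1,3);q=h[:,:2]-o;a,b=q@x,q@u
m=(h[:,2]>248)&(h[:,2]<262)&(abs(a)<8)&(abs(b)<100)
print('bar',np.polyfit(b[m],a[m],1),'level',np.polyfit(b[m],h[m,2],1),b[m].min(),b[m].max())
for o in outline_of(f,'piston')[:2]: print(o['confidence'],o['at'],np.nanmedian(P[o['pixels']],0))
```

```text
[556.94160475 220.06085293 368.47336208] [0.29516369 0.36973702 0.25482101]
bar [0.0005777  0.40382372] level [7.52794136e-04 2.54737846e+02] -84.74421951801149 77.63643068809832
0.58 [133.7, 86.7] [337.45032941 323.45254334  63.87455068]
0.54 [317.5, 108.4] [562.41476318 287.51267698 254.5568268 ]
```

View pics/w6.png

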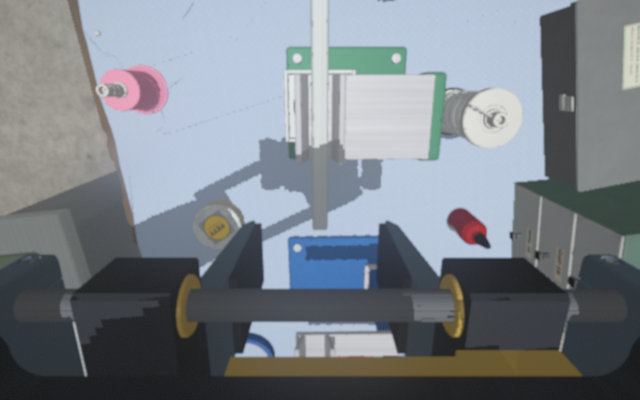

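The bar (320,0-228) lies in the green saddle between the lips. It is level at 254.7 mm, centred to about 1 mm, and the gripper is clear, so I'm handing in.

```bash
python3 -c "
from h import *
print(ticket.job_done())"
```

```text
the job is handed in; nothing more can be done
None
```

I hung the hanger on the yellow stand, regripped it by one end, and hung it on the green stand, level, centred to about 1 mm and released. The piston was standing just before the final placing but was hidden by the saddle after release, so I did not see it at the end. The job is handed in at about 31 s, and no verdict came back.

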